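Unpin and fold open the candle cupboard

TASK

The little cupboard of candles is locked by a pin with a red grip. Draw the pin straight up out of its bore and park it upright in the notch of the yellow bracket on the cupboard's left side, hanging by its collar at the back of the notch; then take the bifold door by its bar handle, pull it until both panels are folded fully open at the left, and let go. Leave the other things on the worktop where they are.

Things in the scene. Friction and masses are not known exactly. Their poses are not given: they have to be found in the camera images.
- cupboard: Low green roofed cupboard, 190 deep (x) x 330 wide (y) x 165 mm high, fixed. Origin: worktop level, middle of the front edge; x points into it, y to its left (hinge side), z up. Along the top of its front runs an aluminium track, flush with the roof, 21 mm out. On the track a bored steel ear for the pin, 32 mm wide, out to x = -58 mm, top at z = 165 mm
- pin: Loose steel pin, 105 mm long, 0.1 kg. Origin: on its axis, underside of the collar; z up. Shank 10 mm wide, 52 mm down from the origin; collar 26 mm wide, z 0 to 8 mm; red round grip 24 mm wide, z 8 to 53 mm. Starts upright, collar on the upper ear, shank in the 14 mm bores of this ear and of an ear on the door below it; lifted 55 mm it is free
- bore_top (a point): Centre of the upper ear's bore at its top face (165 mm up); axes like the cupboard's
- notch_seat (a point): Where the pin's origin shall hang: in a 10 mm thick, 38 mm wide yellow fork on the cupboard's left side, at its top face (165 mm up); axes like the cupboard's. Notch 14 mm wide (y), open upward, downward and to the front (-x), with flared mouth; mouth 40 mm in front of this point, back wall 7 mm behind it. The collar lies on the fork
- door_hinge (a point): Point on the upright hinge line of the first panel, at the left of the cupboard's front; axes like the cupboard's
- door (a joint): Fold angle a (rad): 0 shut, 1.35 at the stop, fully open. Two white panels, each 150 mm wide, 14 mm thick, top 142 mm up. The fold lies from door_hinge at 150 mm x (-sin a, -cos a) in the cupboard's x, y; the second panel runs on from there along (sin a, -cos a), its end guided by the track. The fold comes out to the front; slight friction, stays where left
- handle: Dark upright bar on the second panel, 14 mm in diameter, 100 mm long (45 to 145 mm up), 30 mm from the fold, its axis 50 mm in front of the panel's mid plane, on two 9 mm standoffs 37 and 85 mm below its top. Origin on the panel's mid plane at worktop level; x the panel's inward normal, y along the panel toward the fold
- handle_top (a point): Centre of the bar handle's free top end (145 mm up); axes as the handle's. At fold angle a it lies from door_hinge, in the cupboard's x, y, at (-0.12 sin a - 0.05 cos a, -0.18 cos a - 0.05 sin a) m, and the handle has turned by +a (anticlockwise from above)
- tin_round: Bystander: grey candle tin, 70 mm wide, 47 mm high, loose; origin under its centre
- pot: Bystander: terracotta pot, 85 mm wide, 70 mm high, loose; origin under its centre
- candle: Bystander: white candle in a glass, 75 mm wide, 102 mm high, loose; origin under its centre
- tape: Bystander: roll of brown tape lying flat, 96 mm wide, 25 mm high, loose; origin under its centre

How it is judged:
On the way, in this order (a step that is already met when the one before it is completed fails the run):
1. the pin hangs in the parking notch while the door is still shut (x of pin in the frame of notch_seat between -0.018 and 0.008 m and y of pin in the frame of notch_seat between -0.006 and 0.006 m and z of pin in the frame of notch_seat between -0.004 and 0.004 m and contact force between the fingers and pin below 0.1 N and value of joint door below 0.15 rad), for 0.2 s.
2. the door is pulled by its handle: on its way open with the fingers on the bar (value of joint door between 0.3 and 1.1 rad and contact force between the fingers and handle above 0.3 N), for 0.05 s.
3. both panels are folded fully open (value of joint door above 1.22 rad), for 0.1 s.
At the end, for the whole second after the job is handed in: The door's fold angle is above 1.22 rad (stop at 1.35) and the door is at rest; the pin hangs at rest in the notch: origin within 18 mm in front of and 8 mm behind notch_seat, 6 mm sideways, 4 mm in height, leaning less than 0.12 rad (value of joint door above 1.22 rad and velocity of joint door between -0.05 and 0.05 rad/s and x of pin in the frame of notch_seat between -0.018 and 0.008 m and y of pin in the frame of notch_seat between -0.006 and 0.006 m and z of pin in the frame of notch_seat between -0.004 and 0.004 m and angle between pin's own z axis and vertical below 0.12 rad and linear speed of pin below 0.02 m/s); the robot touches nothing.
It fails at once if another thing on the worktop was shifted by more than 25 mm (distance of any of tin_round, pot, candle, tape from where it was at the start of the episode above 0.025 m).
It fails at once if the pin was dropped onto the worktop (height (world z) of pin below 0.1 m).
It also fails if it takes over 54 s, if anything falls off the work surface, if the arm or the gripper's body presses on something with over 40 N, if the wrist force passes 120 N, or if a joint passes its speed limit or range.

ROBOT

A 6-joint arm with a two-finger parallel gripper is mounted at the origin on a cart in front of the work surface, level with it; the furniture and walls round the work are solid. World frame = base frame: x ahead of the robot, y to its left, z up, the work surface at z = 0. Lengths are in m, angles in rad, forces in N, time in s.
With the tool pointing down it reaches from about 0.35 to 0.975 m from the base axis. Payload 4.9 kg.
Tool frame: the origin (TCP) lies at the very end of the fingers, on their centre line; the grasp point (between the pads) lies 19 mm behind it; z points along the fingers, y is the line along which they close (so a half turn about z gives the same grasp; the last joint's range is limited). The gripper opens to 85 mm and grips with 20 to 120 N. Pads are 22 mm wide; open, the fingers measure 114 mm over their backs; the gripper's body (76 mm by 85 mm) begins 54 mm behind the grasp point. The pads swing forward as they close: fully open they stand 13 mm farther back than shut.
Start: joints at [1.169, 0.053, 1.613, -0, 1.476, -0.119], TCP at [0.174, 0.6, 0.231] pointing down, gripper open.
Joint ranges: [-3.01, 3.01], [-1.01, 2.22], [0.06, 2.58], [-1.02, 4.17], [0.09, 2.62], [-3.14, 3.14]. Speed limits (rad/s): [2.57, 2.57, 3.14, 3.14, 3.14, 3.14].

INTERFACE

Orientations are given as a unit quaternion [w, x, y, z].
In Python, from plant import * gives the robot as it stands.
- The arm moves only by the tool jog_arm, never from a script. Its argument "moves" is a list that holds one entry, the list of rows, each a list of 7 numbers: the finger opening in cm, from 0 to 8.54, then the shift along the tool's x, y, z in cm, then the turn, a rotation vector about the tool's x, y, z in rad. A call has 1 to 20 rows; each row shifts and turns the commanded pose from where the row before left it, along the tool's axes as they then stand; what a row does not reach is not made up. A row lasts 1/12 s, in which the tool goes at most 41.7 mm and 7.16 degrees, less where a joint would pass 70% of its speed; a pose out of reach is approached as far as the arm can. A call is refused whole if a number of a shift passes 4.17 or a number of a turn 0.125, either way. A call with a gripper value outside its range is refused whole. The fingers move at their own pace and stop on an object; the grip force is fixed at half the most. Time passes only in rows, so rows that do not move let the fingers close. It gives the time, the measured TCP pose, the force, the opening and the grip force at its end, in the units of the state.
- state(): the state, without advancing time (a new reading comes with each control period).
- grab_frame(name): name is "scene" or "top" or "wrist"; returns a dict with "color" (480x640x3 uint8, blue, green, red), "depth" (480x640 float32, m along the optical axis (not along the pixel's ray), 0 where there is no reading), "fx", "fy", "cx", "cy" (pixels), "R" (3x3) and "t" (3): a world point X has camera coordinates R X + t. Camera axes: x right, y down, z forward; pixel columns grow to the right and rows downward; lengths in m; the calibration is good to about 2 mm. A picture is of the moment at which its call begins.
- job_done(): hands the job in; it is judged then, once.
Trained networks look in a picture, given as the dict that the camera call returned (one of the last four; its "shot" number tells which), for a name from the list of things; names that differ only in an ending like _2 or _b are one class to them, and where a whole thing is asked for, a point or a joint stands for the part that bears it (a point fixed in the world has none). Each returns a list of dicts, best first, with "p" (0 to 1); they miss things now and then, are a little off and sometimes report something else, mostly with a low value. They report only what shows in the picture. A call takes as long as a camera call.
- recognise(name, picture): "rect" ([centre column, centre row, width, height] in pixels, round what is visible of it).
- regions_of(name, picture): "pixels" (480x640 bool, what is visible of it) and "rect" ([centre column, centre row, width, height] in pixels, round what is visible of it).
The state is a dict: "time": time; "joint_pos": joint angles; "joint_vel": joint speeds; "joint_efforts": joint torques, N m; "tool_pos": TCP position; "tool_rot": TCP orientation; "contact_force": force on the tool from outside, world axes, zero at the start; "ft_torque": the same for the moment, N m; "gripper_width": opening from 0.0 (shut) to 1.0 (fully open); "grasp_force": force on a finger pad.
Only numpy, scipy, OpenCV 4.12 (cv2) and the standard library are available. Lean on these libraries where they do the work, as an engineer would, in place of code of your own. Each camera call takes 0.05 s, during which the arm holds its last target. There are 200 camera calls.

## Working session

There is one attempt and no reset: what is moved stays moved. The work goes in short steps, Python scripts to look and compute and a tool call to move; the robot and the scene stay as the last step left them, time stands still between calls to the robot, and variables do not carry over. Pictures are saved under pics/ and viewed, at most 10 in all, crops included, and the job is handed in when it is done.

Besides the shell and the picture viewer there is one more tool, called as a command line: name --argument value ..., lists and objects as JSON in quotes. jog_arm: Moves the arm, as the interface text tells. Its arguments: {"type":"object","properties":{"moves":{"type":"array"}},"required":["moves"]}

```bash
mkdir -p pics; cat > h.py <<'E'
from plant import *
import numpy as np, cv2
def unproj(f,u,v,d=None):
    if d is None:
        w=f["depth"][int(v)-2:int(v)+3,int(u)-2:int(u)+3]; d=np.median(w[w>0])
    c=np.array([(u-f["cx"])/f["fx"]*d,(v-f["cy"])/f["fy"]*d,d])
    return f["R"].T@(c-f["t"])
def cloud(f):
    v,u=np.mgrid[:480,:640]; d=f["depth"]
    c=np.stack([(u-f["cx"])/f["fx"]*d,(v-f["cy"])/f["fy"]*d,d],-1)
    P=(c-f["t"])@f["R"]; P[d<=0]=np.nan
    return P
E
python3 - <<'E'
from h import *
s=state(); print(s["time"],s["tool_pos"],s["tool_rot"],s["gripper_width"])
fs={n:grab_frame(n) for n in ("scene","top","wrist")}
cv2.imwrite("pics/a.png",np.hstack([cv2.resize(fs[n]["color"],(400,300)) for n in ("scene","top")]))
cv2.imwrite("pics/top.png",fs["top"]["color"])
cv2.imwrite("pics/scene.png",fs["scene"]["color"])
for n in fs:
    f=fs[n];print(n,f["t"].round(3),(-f["R"].T@f["t"]).round(3),f["fx"])
    P=cloud(f)
    for k in ("pin","cupboard","handle","notch_seat","tin_round","pot","candle","tape","door"):
        try: r=regions_of(k,f)
        except Exception as e: print(k,e); continue
        for q in r[:2]:
            p=P[q["pixels"]]; p=p[~np.isnan(p[:,0])]
            print(k,round(q["p"],2),np.round(q["rect"]), np.median(p,0).round(3) if len(p) else 0, np.percentile(p,[2,98],axis=0).round(3).tolist() if len(p) else 0)
E
```

```text
0.0 [0.17414883 0.59958562 0.23005777] [-2.65025768e-04  1.40931766e-01  9.90018765e-01 -1.00599676e-03] 1.0004505159671704
scene [-0.306  0.323  0.835] [-0.276 -0.649  0.631] 516.4399106287414
pin 0.79 [400. 244.  10.  38.] [ 0.546 -0.158  0.192] [[0.54, -0.166, 0.141], [0.612, -0.104, 0.218]]
pin 0.57 [442. 304. 126. 111.] [ 0.555 -0.262  0.081] [[0.513, -0.378, 0.015], [0.589, -0.094, 0.142]]
cupboard 0.63 [467. 290. 198. 156.] [ 0.583 -0.301  0.131] [[0.532, -0.426, 0.005], [0.756, -0.08, 0.166]]
handle 0.69 [439. 304.  25.  47.] [ 0.516 -0.257  0.098] [[0.51, -0.268, 0.047], [0.561, -0.241, 0.144]]
notch_seat 0.9 [468. 290. 199. 155.] [ 0.582 -0.301  0.131] [[0.532, -0.426, 0.006], [0.754, -0.082, 0.166]]
notch_seat 0.62 [440. 304.  24.  46.] [ 0.515 -0.258  0.098] [[0.509, -0.267, 0.048], [0.559, -0.248, 0.144]]
tin_round 0.85 [233. 230.  21.  16.] [0.601 0.43  0.045] [[0.57, 0.401, -0.0], [0.661, 0.484, 0.048]]
tin_round 0.6 [469. 289. 198. 154.] [ 0.582 -0.301  0.131] [[0.532, -0.426, 0.006], [0.754, -0.081, 0.166]]
pot 0.6 [232. 253.  37.  36.] [0.504 0.315 0.049] [[0.467, 0
[... 884 characters left out ...]
0.547, 0.364, 0.073]]
notch_seat 0.57 [448. 205. 163. 126.] [ 0.646 -0.244  0.164] [[0.538, -0.405, 0.025], [0.772, -0.072, 0.17]]
tin_round 0.95 [191. 211.  25.  27.] [0.602 0.434 0.045] [[0.572, 0.404, 0.0], [0.639, 0.469, 0.052]]
pot 0.66 [224. 247.  33.  34.] [0.516 0.332 0.033] [[0.47, 0.284, -0.001], [0.549, 0.364, 0.073]]
candle 0.93 [176. 261.  35.  33.] [0.462 0.436 0.083] [[0.429, 0.406, 0.015], [0.498, 0.475, 0.091]]
tape 0.81 [307. 271.  38.  32.] [0.482 0.106 0.023] [[0.43, 0.059, -0.001], [0.521, 0.147, 0.03]]
door 0.83 [444. 246. 121.  46.] [ 0.557 -0.25   0.082] [[0.514, -0.369, 0.016], [0.589, -0.09, 0.143]]
wrist [-0.625 -0.033  0.378] [0.112 0.619 0.372] 403.64325318972277
```

```bash
python3 - <<'E'
import cv2,numpy as np
a=cv2.imread("pics/scene.png")[190:390,350:590];b=cv2.imread("pics/top.png")[120:320,340:580]
cv2.imwrite("pics/b.png",np.hstack([cv2.resize(x,(400,333),interpolation=cv2.INTER_CUBIC) for x in(a,b)]))
E
```

```text
(no output)
```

View pics/b.png

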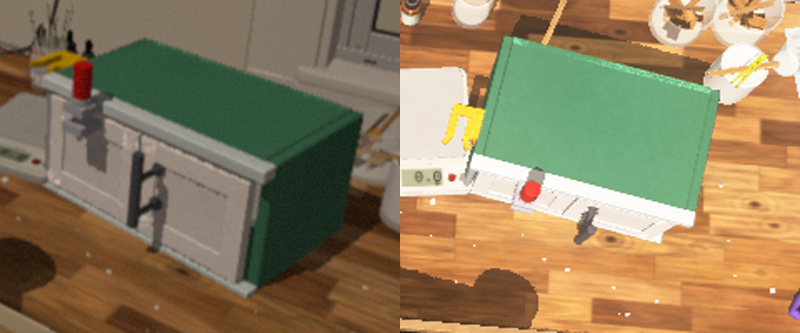

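View pics/scene.png

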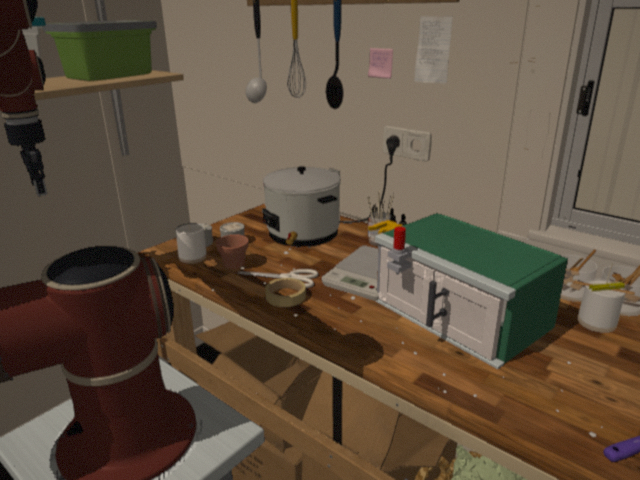

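The scene shows the cupboard with the red pin at (400,238), the handle bar at (437,303) and the yellow fork at (385,227) on its left. The tape at (287,292), pot, candle and tin stand well to the left. Next I fit the cupboard's pose.

```bash
cat >> h.py <<'E'
def yellow(f):
    h=cv2.cvtColor(f["color"],cv2.COLOR_BGR2HSV)
    return cv2.inRange(h,(20,150,130),(34,255,255))>0
def red(f):
    h=cv2.cvtColor(f["color"],cv2.COLOR_BGR2HSV)
    return (cv2.inRange(h,(0,170,90),(6,255,255))|cv2.inRange(h,(174,170,90),(180,255,255)))>0
def green(f):
    h=cv2.cvtColor(f["color"],cv2.COLOR_BGR2HSV)
    return cv2.inRange(h,(55,80,30),(90,255,255))>0
E
python3 - <<'E'
from h import *
for n in ("top","scene"):
    f=grab_frame(n);P=cloud(f)
    near=(abs(P[...,0]-.65)<.2)&(abs(P[...,1]+.2)<.28)
    g=near&(abs(P[...,2]-.165)<.012)
    gg=g&green(f)
    for nm,m in(("top all",g&~yellow(f)&~red(f)),("green",gg)):
        m=cv2.morphologyEx(m.astype(np.uint8),cv2.MORPH_OPEN,np.ones((5,5)))>0
        p=P[m];r=cv2.minAreaRect((p[:,:2]*1000).astype(np.float32))
        print(n,nm,len(p),np.round(r[0]),np.round(r[1],1),round(r[2],2),np.round(cv2.boxPoints(r)).tolist(),p[:,2].mean().round(4))
    for nm,m in(("yel",near&yellow(f)),("red",near&red(f))):
        p=P[m];print(nm,len(p),p.mean(0).round(3) if len(p) else 0,np.percentile(p,[2,50,98],axis=0).round(3).tolist() if len(p) else 0)
E
```

```text
top top all 11367 [ 647. -247.] [331.9 249.5] 79.7 [[494.0, -388.0], [740.0, -433.0], [799.0, -106.0], [554.0, -61.0]] 0.1647
top green 9455 [ 675. -252.] [328.3 191.5] 79.7 [[552.0, -396.0], [740.0, -431.0], [799.0, -108.0], [610.0, -73.0]] 0.1648
yel 350 [ 0.657 -0.065  0.163] [[0.621, -0.084, 0.131], [0.656, -0.062, 0.164], [0.685, -0.031, 0.17]]
red 111 [ 0.555 -0.143  0.197] [[0.542, -0.162, 0.023], [0.55, -0.15, 0.216], [0.606, -0.052, 0.223]]
scene top all 7898 [ 648. -242.] [344.9 253.5] 79.86 [[493.0, -389.0], [742.0, -434.0], [803.0, -94.0], [553.0, -50.0]] 0.1638
scene green 5885 [ 674. -255.] [328.3 187.2] 79.9 [[553.0, -400.0], [737.0, -433.0], [795.0, -110.0], [610.0, -77.0]] 0.1643
yel 137 [ 0.654 -0.057  0.164] [[0.617, -0.077, 0.157], [0.654, -0.06, 0.164], [0.68, -0.034, 0.166]]
red 172 [ 0.546 -0.155  0.201] [[0.54, -0.163, 0.178], [0.544, -0.156, 0.204], [0.56, -0.147, 0.218]]
```

jog_arm --moves '[[[8.5,0,0,0,0,0,-0.103],[8.5,-2.14,-3.1,-0.81,0,0,0],[8.5,-2.14,-3.1,-0.81,0,0,0],[8.5,-2.14,-3.1,-0.81,0,0,0],[8.5,-2.14,-3.1,-0.81,0,0,0],[8.5,-2.14,-3.1,-0.81,0,0,0],[8.5,-2.14,-3.1,-0.81,0,0,0],[8.5,-2.14,-3.1,-0.81,0,0,0],[8.5,-2.14,-3.1,-0.81,0,0,0],[8.5,-2.14,-3.1,-0.81,0,0,0],[8.5,-2.14,-3.1,-0.81,0,0,0],[8.5,-2.14,-3.1,-0.81,0,0,0],[8.5,-2.14,-3.1,-0.81,0,0,0],[8.5,-2.14,-3.1,-0.81,0,0,0],[8.5,-2.14,-3.1,-0.81,0,0,0],[8.5,-2.14,-3.1,-0.81,0,0,0],[8.5,-2.14,-3.1,-0.81,0,0,0],[8.5,-2.14,-3.1,-0.81,0,0,0],[8.5,-2.14,-3.1,-0.81,0,0,0],[8.5,-2.14,-3.1,-0.81,0,0,0]]]'

```text
time: 3.27
tool_pos: [0.4694, -0.0541, 0.3859]
tool_rot: [0.0, 0.09, 0.996, -0.0]
contact_force: [1.1, 0.3, 0.6]
gripper_width: 0.994
grasp_force: 0.0
```

jog_arm --moves '[[[8.5,-2.14,-3.1,-0.81,0,0,0],[8.5,-1,-1.5,0,0,0,0],[8.5,0,0,0,0,0,0],[8.5,0,0,0,0,0,0],[8.5,0,0,0,0,0,0]]]'

```text
time: 3.68
tool_pos: [0.4915, -0.1023, 0.3931]
tool_rot: [-0.0, 0.09, 0.996, 0.0]
contact_force: [0.6, -0.1, -0.2]
gripper_width: 0.99
grasp_force: 0.0
```

```bash
cat > look.py <<'E'
from h import *
import sys
s=state(); print(s["time"],s["tool_pos"].round(4),s["tool_rot"].round(4),s["joint_pos"].round(2),s["contact_force"].round(1),s["gripper_width"])
from scipy.spatial.transform import Rotation as Ro
q=s["tool_rot"];print("axes\n",Ro.from_quat(np.r_[q[1:],q[0]]).as_matrix().round(3))
f=grab_frame("wrist");P=cloud(f)
print("camz",f["R"][2].round(2),"pos",(-f["R"].T@f["t"]).round(3))
near=(abs(P[...,0]-.65)<.2)&(abs(P[...,1]+.2)<.28)
p=P[near&green(f)&(abs(P[...,2]-.165)<.01)]
if len(p): 
    r=cv2.minAreaRect((p[:,:2]*1000).astype(np.float32));print("green",len(p),np.round(r[1]),r[2],cv2.boxPoints(r).round().tolist(),p[:,2].mean())
for nm,m in(("yel",near&yellow(f)),("red",near&red(f)&(P[...,2]>.15))):
    p=P[m]
    if len(p):
        print(nm,len(p),p.mean(0).round(4),np.percentile(p,[2,50,98],axis=0).round(4).tolist())
        t=p[p[:,2]>np.percentile(p[:,2],95)-.004]; print("  top",len(t),t.mean(0).round(4))
        r=cv2.minAreaRect((t[:,:2]*1000).astype(np.float32));print("  ",np.round(r[0],1),np.round(r[1],1),r[2])
c=f["color"].copy();cv2.imwrite("pics/%s.png"%sys.argv[1],c)
np.savez(sys.argv[1]+".npz",P=P,c=c)
E
python3 look.py w1
```

```text
3.6833 [ 0.4915 -0.1023  0.3931] [-2.00e-04  8.96e-02  9.96e-01  2.00e-04] [-0.35 -0.29  1.66  0.    1.77 -1.75] [ 0.6 -0.1 -0.2] 0.9902427431585072
axes
 [[-0.984  0.178 -0.   ]
 [ 0.178  0.984  0.001]
 [ 0.     0.    -1.   ]]
camz [ 0.25 -0.05 -0.97] pos [ 0.427 -0.09   0.535]
green 22393 [328. 189.] 79.81635284423828 [[552.0, -395.0], [738.0, -428.0], [796.0, -105.0], [610.0, -72.0]] 0.1648608013510646
yel 1899 [ 0.6534 -0.0562  0.1644] [[0.6187, -0.0803, 0.1579], [0.6544, -0.0596, 0.1648], [0.6805, -0.0296, 0.1663]]
  top 1753 [ 0.6545 -0.0566  0.1648]
   [651.  -54.4] [48.7 66.1] 79.53900909423828
red 890 [ 0.5498 -0.1496  0.2092] [[0.5423, -0.1606, 0.1795], [0.5485, -0.1494, 0.2166], [0.5627, -0.1399, 0.2189]]
  top 526 [ 0.5529 -0.151   0.2175]
   [ 553. -151.] [21.8 22.5] 25.76458168029785
```

View pics/w1.png

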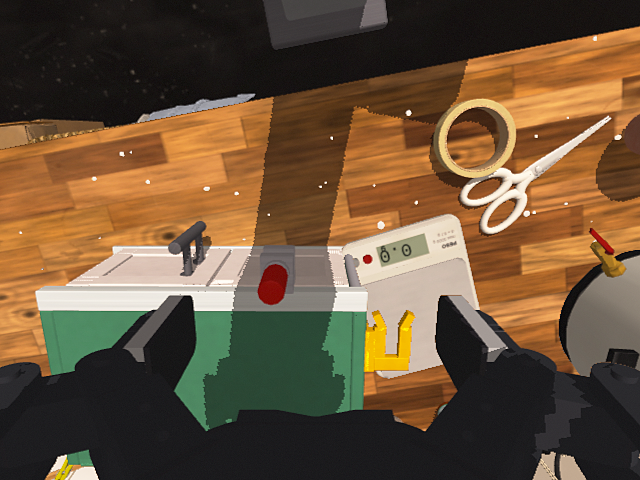

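Wrist view: pin at (272,283), fork at (390,345) with its notch opening frontwards (up in the picture) at (392,330), bar handle at (188,238). Now the fork and notch in cupboard axes.

```bash
cat > fork.py <<'E'
import numpy as np,cv2,sys
from h import yellow
d=np.load(sys.argv[1]+".npz");P=d["P"];f={"color":d["c"]}
th=np.radians(79.75-90);ex=np.array([np.cos(th),np.sin(th)]);ey=np.array([-ex[1],ex[0]]);o=np.array([.581,-.2345])
m=yellow(f)&(abs(P[...,2]-.165)<.004)&(P[...,0]>.55)&(P[...,1]<.02)&(P[...,1]>-.12)
p=P[m];a=(p[:,:2]-o)@ex*1000;b=(p[:,:2]-o)@ey*1000
print("x",np.percentile(a,[1,50,99]),"y",np.percentile(b,[1,50,99]))
# per-x-bin left/right prong edges
for x in range(int(a.min()),int(a.max()),4):
    s=np.sort(b[(a>=x)&(a<x+4)])
    if len(s)<5: continue
    g=np.diff(s);i=g.argmax()
    print(x,len(s),s[0].round(1),s[i].round(1),s[i+1].round(1),s[-1].round(1), "mid",((s[i]+s[i+1])/2).round(1) if g[i]>5 else "")
E
python3 fork.py w1
```

```text
x [ 5.10324857 41.74907797 67.90422024] y [165.67978924 184.21913044 211.97860148]
3 47 173.0 179.8 207.1 213.5 mid 193.5
7 66 173.8 182.1 205.1 214.1 mid 193.6
11 70 166.3 184.4 202.7 211.5 mid 193.5
15 67 166.3 186.4 200.9 209.7 mid 193.7
19 93 166.6 186.7 200.6 212.0 mid 193.7
23 127 165.3 185.8 200.8 212.1 mid 193.3
27 117 165.6 186.0 200.6 212.2 mid 193.3
31 118 165.6 186.3 200.6 211.6 mid 193.4
35 117 165.8 186.1 200.4 212.0 mid 193.3
39 110 166.0 185.5 200.7 212.3 mid 193.1
43 108 165.9 185.6 200.6 212.3 mid 193.1
47 109 166.0 185.8 200.4 211.6 mid 193.1
51 153 165.2 178.6 179.8 212.0 mid 
55 157 165.2 188.1 189.3 211.2 mid 
59 147 165.6 177.8 178.9 210.5 mid 
63 152 165.6 198.9 200.0 210.5 mid 
67 31 165.7 179.4 192.8 208.6 mid 186.1
```

jog_arm --moves '[[[8.5,-2.3,-1.2,0.5,0,0,0],[8.5,-2.3,-1.2,1.5,0,0,0],[8.5,-2.32,-1.3,2,0,0,0],[8.5,0,0,3,0,0,0],[8.5,0,0,3,0,0,0],[8.5,0,0,3,0,0,0],[8.5,0,0,3,0,0,0],[8.5,0,0,2.5,0,0,0],[8.5,0,0,2,0,0,0],[8.5,0,0,1,0,0,0],[8.5,0,0,0,0,0,0],[8.5,0,0,0,0,0,0]]]'

```text
time: 4.73
tool_pos: [0.5534, -0.151, 0.1789]
tool_rot: [0.0, 0.089, 0.996, -0.0]
contact_force: [-0.0, -0.2, -0.0]
gripper_width: 0.995
grasp_force: 0.0
```

```bash
python3 look.py w2|head -20; python3 - <<'E'
import cv2
cv2.imwrite("pics/w2s.png",cv2.resize(cv2.imread("pics/w2.png"),(480,360)))
E
```

```text
4.7333 [ 0.5534 -0.151   0.1789] [ 1.00e-04  8.92e-02  9.96e-01 -0.00e+00] [-0.4  -0.03  1.79  0.    1.39 -1.79] [-0.  -0.2 -0. ] 0.9948176833711476
axes
 [[-0.984  0.178  0.   ]
 [ 0.178  0.984 -0.   ]
 [-0.    -0.    -1.   ]]
camz [ 0.26 -0.05 -0.97] pos [ 0.489 -0.139  0.321]
green 10269 [ 47. 198.] 0.0654623806476593 [[584.0, -97.0], [584.0, -295.0], [632.0, -295.0], [632.0, -97.0]] 0.1647758525411688
yel 827 [ 0.663  -0.0549  0.1663] [[0.5742, -0.0998, 0.1564], [0.6678, -0.0535, 0.1643], [0.6716, -0.0422, 0.2438]]
  top 647 [ 0.6616 -0.0558  0.1683]
   [623.  -72.7] [117.6  21.2] 23.06711196899414
red 7360 [ 0.5492 -0.1506  0.2097] [[0.5421, -0.1614, 0.1789], [0.5476, -0.1505, 0.2167], [0.5625, -0.1405, 0.2186]]
  top 4479 [ 0.5523 -0.1512  0.2174]
   [ 553.4 -151.2] [23.2 23. ] 35.842166900634766
```

View pics/w2s.png

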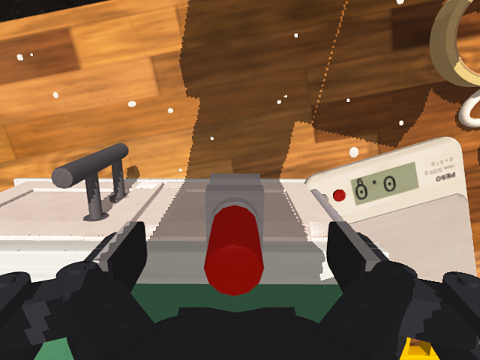

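The red grip stands centred between the pads at (234,250), so I close and lift.

jog_arm --moves '[[[1.5,0,0,0,0,0,0],[1.5,0,0,0,0,0,0],[1.5,0,0,0,0,0,0],[1.5,0,0,0,0,0,0],[1.5,0,0,0,0,0,0],[1.5,0,0,0,0,0,0],[1.5,0,0,0,0,0,0],[1.5,0,0,0,0,0,0]]]'

```text
time: 5.45
tool_pos: [0.5536, -0.1519, 0.1789]
tool_rot: [0.0, 0.09, 0.996, -0.0]
contact_force: [-0.2, -0.4, 2.6]
gripper_width: 0.265
grasp_force: 58.7
```

jog_arm --moves '[[[1.5,0,0,-0.5,0,0,0],[1.5,0,0,-0.8,0,0,0],[1.5,0,0,-1,0,0,0],[1.5,0,0,-1,0,0,0],[1.5,0,0,-1,0,0,0],[1.5,0,0,-1,0,0,0],[1.5,0,0,-1,0,0,0],[1.5,0,0,-0.7,0,0,0],[1.5,0,0,0,0,0,0],[1.5,0,0,0,0,0,0]]]'

```text
time: 6.28
tool_pos: [0.5535, -0.1518, 0.249]
tool_rot: [0.001, 0.09, 0.996, -0.0]
contact_force: [-0.9, 0.1, -0.3]
gripper_width: 0.264
grasp_force: 58.7
```

```bash
python3 look.py w3; python3 - <<'E'
import cv2
cv2.imwrite("pics/w3s.png",cv2.resize(cv2.imread("pics/w3.png"),(480,360)))
E
```

```text
6.2833 [ 0.5535 -0.1518  0.249 ] [ 6.00e-04  8.98e-02  9.96e-01 -2.00e-04] [-0.4  -0.08  1.71 -0.    1.51 -1.79] [-0.9  0.1 -0.3] 0.264035245119018
axes
 [[-0.984  0.179  0.001]
 [ 0.179  0.984 -0.   ]
 [-0.001 -0.    -1.   ]]
camz [ 0.26 -0.05 -0.97] pos [ 0.489 -0.139  0.391]
green 17966 [299. 113.] 79.50579833984375 [[557.0, -365.0], [668.0, -386.0], [722.0, -92.0], [611.0, -71.0]] 0.16478229471331615
yel 1656 [ 0.6342 -0.045   0.1653] [[0.6164, -0.0659, 0.1562], [0.6317, -0.0384, 0.1645], [0.6794, -0.0274, 0.1661]]
  top 1391 [ 0.6359 -0.045   0.1665]
   [608.  -62.2] [142.8  56.7] 21.619874954223633
red 7311 [ 0.5493 -0.1504  0.2798] [[0.5422, -0.1609, 0.2491], [0.5476, -0.1503, 0.2868], [0.5627, -0.1403, 0.2886]]
  top 4467 [ 0.5524 -0.1509  0.2874]
   [ 553.2 -151.1] [22.9 23.1] 36.35696792602539
```

View pics/w3s.png

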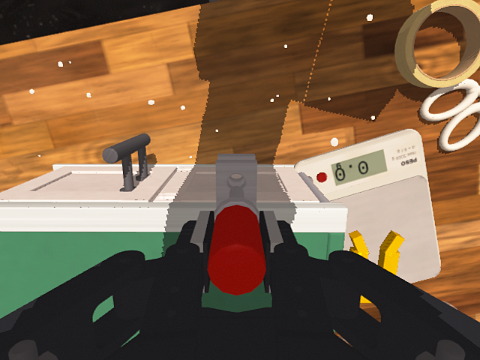

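The pin came up 70 mm, still upright between the pads at (237,250); the fork shows at (378,265). I re-measure the fork from this second camera place.

```bash
python3 fork.py w3
```

```text
x [ 3.98284684 18.64330522 66.97301107] y [173.57861572 203.6014647  212.99029677]
2 102 173.4 180.3 205.9 213.4 mid 193.1
6 195 172.2 181.8 204.6 214.8 mid 193.2
10 190 173.8 183.9 202.2 213.0 mid 193.1
14 185 176.1 185.9 201.0 211.4 mid 193.4
18 215 174.5 186.6 199.7 212.4 mid 193.1
22 132 181.0 186.5 200.2 212.5 mid 193.3
26 119 200.3 210.8 211.3 212.7 mid 
30 109 200.0 212.0 212.8 212.8 mid 
34 71 202.3 202.3 204.1 212.3 mid 
38 10 209.9 209.9 210.7 212.2 mid 
62 44 184.8 191.0 192.4 192.4 mid 
66 31 185.1 189.8 190.7 194.5 mid
```

jog_arm --moves '[[[1.5,-1,1.5,0,0,0,0],[1.5,-1.5,2.1,0,0,0,0],[1.5,-1.5,2.2,0,0,0,0],[1.5,-1.5,2.2,0,0,0,0],[1.5,-1.5,2.1,0,0,0,0],[1.5,-1,1.52,0,0,0,0],[1.5,0,0,0,0,0,0],[1.5,0,0,0,0,0,0],[1.5,0,0,0,0,0,0]]]'

```text
time: 7.08
tool_pos: [0.6521, -0.052, 0.2473]
tool_rot: [-0.001, 0.09, 0.996, -0.0]
contact_force: [-0.7, -0.2, -0.3]
gripper_width: 0.265
grasp_force: 58.9
```

```bash
python3 look.py w4|grep -v green; python3 fork.py w4;python3 - <<'E'
import cv2
cv2.imwrite("pics/w4s.png",cv2.resize(cv2.imread("pics/w4.png")[150:450,140:540],(640,480)))
E
```

```text
7.0833 [ 0.6521 -0.052   0.2473] [-1.00e-03  8.98e-02  9.96e-01 -1.00e-04] [-0.19  0.11  1.52 -0.    1.51 -1.58] [-0.7 -0.2 -0.3] 0.26541118091179533
axes
 [[-0.984  0.179 -0.002]
 [ 0.179  0.984 -0.   ]
 [ 0.002 -0.    -1.   ]]
camz [ 0.25 -0.05 -0.97] pos [ 0.588 -0.04   0.39 ]
yel 4241 [ 0.6463 -0.0549  0.1644] [[0.62, -0.0788, 0.1603], [0.6463, -0.06, 0.1647], [0.6706, -0.0288, 0.166]]
  top 4127 [ 0.6467 -0.0549  0.1648]
   [646.1 -53.1] [48.9 56.9] 79.27368927001953
red 7323 [ 0.648  -0.0505  0.2781] [[0.6408, -0.0611, 0.2476], [0.6463, -0.0504, 0.2851], [0.6615, -0.0405, 0.2869]]
  top 4489 [ 0.6511 -0.0511  0.2857]
   [652.3 -51.2] [22.6 23.6] 85.05148315429688
x [ 5.32217658 32.99282948 58.86135236] y [166.18169964 182.3589298  212.36393272]
3 131 172.6 181.0 206.4 214.7 mid 193.7
7 219 173.2 182.7 204.7 214.7 mid 193.7
11 228 174.7 184.9 202.5 212.6 mid 193.7
15 228 176.4 186.6 200.7 210.9 mid 193.7
19 299 167.9 186.6 200.8 212.2 mid 193.7
23 401 165.8 186.5 200.8 212.3 mid 193.7
27 387 165.6 186.5 200.8 212.4 mid 193.7
31 367 166.2 185.9 200.8 212.5 mid 193.4
35 370 166.0 186.4 200.9 212.5 mid 193.6
39 361 165.9 185.8 200.9 212.0 mid 193.4
43 354 165.8 185.8 200.9 212.2 mid 193.4
47 356 165.7 186.3 201.0 212.2 mid 193.6
51 241 166.1 183.3 202.2 212.2 mid 192.8
55 162 166.0 178.0 207.6 211.9 mid 192.8
59 35 166.0 175.5 210.0 211.8 mid 192.8
```

View pics/w4s.png

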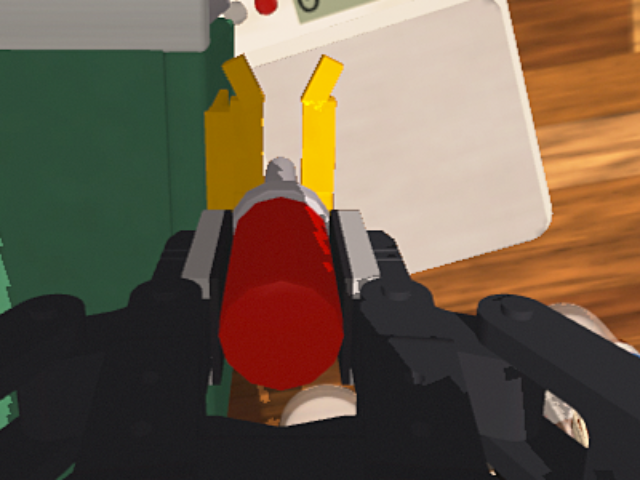

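The shank tip (282,165 in the crop) lines up with the notch between the prongs at (263..303). Only 0.6 mm to correct, then lower.

jog_arm --moves '[[[1.5,0,0.06,0.5,0,0,0],[1.5,0,0,0.8,0,0,0],[1.5,0,0,1,0,0,0],[1.5,0,0,1,0,0,0],[1.5,0,0,1,0,0,0],[1.5,0,0,1,0,0,0],[1.5,0,0,0.7,0,0,0],[1.5,0,0,0.4,0,0,0],[1.5,0,0,0.2,0,0,0],[1.5,0,0,0.1,0,0,0],[1.5,0,0,0,0,0,0],[1.5,0,0,0,0,0,0],[1.5,0,0,0,0,0,0]]]'

```text
time: 8.22
tool_pos: [0.6532, -0.0512, 0.1821]
tool_rot: [0.001, 0.09, 0.996, -0.0]
contact_force: [0.0, -0.3, -0.8]
gripper_width: 0.266
grasp_force: 58.9
```

```bash
python3 look.py w5|grep -v green
```

```text
8.2167 [ 0.6532 -0.0512  0.1821] [ 6.00e-04  8.98e-02  9.96e-01 -1.00e-04] [-0.19  0.15  1.59 -0.    1.4  -1.58] [ 0.  -0.3 -0.8] 0.2655380933637558
axes
 [[-0.984  0.179  0.001]
 [ 0.179  0.984 -0.   ]
 [-0.001 -0.    -1.   ]]
camz [ 0.26 -0.05 -0.97] pos [ 0.589 -0.039  0.324]
yel 4430 [ 0.6363 -0.0519  0.1644] [[0.6185, -0.0764, 0.1591], [0.6372, -0.0581, 0.1647], [0.6514, -0.0273, 0.166]]
  top 4291 [ 0.6366 -0.0523  0.1647]
   [634.8 -51.3] [53.9 36.6] 87.99051666259766
red 7293 [ 0.649  -0.0497  0.213 ] [[0.6419, -0.0602, 0.1822], [0.6474, -0.0496, 0.2199], [0.6624, -0.0397, 0.2218]]
  top 4457 [ 0.6522 -0.0503  0.2205]
   [653.2 -50.6] [22.7 23.4] 37.893028259277344
```

jog_arm --moves '[[[1.5,0,0,0.15,0,0,0],[1.5,0,0,0.15,0,0,0],[1.5,0,0,0,0,0,0],[1.5,0,0,0,0,0,0],[1.5,0,0,0,0,0,0]]]'

```text
time: 8.68
tool_pos: [0.6532, -0.0512, 0.1789]
tool_rot: [0.0, 0.09, 0.996, -0.0]
contact_force: [0.3, -0.4, 1.8]
gripper_width: 0.266
grasp_force: 59.0
```

jog_arm --moves '[[[3.5,0,0,0,0,0,0],[4.5,0,0,0,0,0,0],[6,0,0,0,0,0,0],[7,0,0,0,0,0,0],[8,0,0,0,0,0,0],[8.5,0,0,0,0,0,0],[8.5,0,0,0,0,0,0],[8.5,0,0,0,0,0,0]]]'

```text
time: 9.35
tool_pos: [0.6528, -0.0511, 0.1783]
tool_rot: [-0.0, 0.09, 0.996, -0.0]
contact_force: [-0.1, -0.2, 0.1]
gripper_width: 0.995
grasp_force: 0.0
```

```bash
python3 look.py w6|grep -v green
```

```text
9.35 [ 0.6528 -0.0511  0.1783] [-0.      0.0898  0.996  -0.    ] [-0.19  0.16  1.59 -0.    1.39 -1.58] [-0.1 -0.2  0.1] 0.9946642676394872
axes
 [[-0.984  0.179 -0.   ]
 [ 0.179  0.984 -0.   ]
 [ 0.    -0.    -1.   ]]
camz [ 0.25 -0.05 -0.97] pos [ 0.589 -0.039  0.321]
yel 6795 [ 0.6463 -0.0567  0.1647] [[0.6199, -0.0806, 0.1632], [0.6442, -0.0621, 0.1647], [0.6773, -0.0282, 0.1659]]
  top 6739 [ 0.6464 -0.057   0.1647]
   [650.5 -54.1] [48.7 66.7] 78.39088439941406
red 7415 [ 0.6489 -0.0499  0.2098] [[0.6418, -0.0606, 0.1791], [0.6473, -0.0498, 0.2167], [0.6623, -0.0398, 0.2186]]
  top 4498 [ 0.652  -0.0504  0.2174]
   [653.1 -50.6] [23.2 23.2] 34.597862243652344
```

The pin's top reads 0.2174 m, exactly as in its original seat, so the collar lies on the fork. The arm goes up and over to the handle.

jog_arm --moves '[[[8.5,0,0,-1.5,0,0,0],[8.5,0,0,-3,0,0,0],[8.5,0,0,-3,0,0,0],[8.5,0,0,-3,0,0,0],[8.5,1.4,-3.2,-0.5,0,0,0],[8.5,1.4,-3.2,0,0,0,0],[8.5,1.4,-3.2,0,0,0,0],[8.5,1.4,-3.2,0,0,0,0],[8.5,1.4,-3.2,0,0,0,0],[8.5,1.4,-3.2,0,0,0,0],[8.5,1.4,-3.2,0,0,0,0],[8.5,0,0,0,0,0,0],[8.5,0,0,0,0,0,0],[8.5,0,0,0,0,0,0]]]'

```text
time: 10.57
tool_pos: [0.5167, -0.2538, 0.2893]
tool_rot: [0.001, 0.09, 0.996, -0.0]
contact_force: [-0.1, 0.4, -0.4]
gripper_width: 0.992
grasp_force: 0.0
```

```bash
cat > hd.py <<'E'
from h import *
th=np.radians(79.75-90);ex=np.array([np.cos(th),np.sin(th)]);ey=np.array([-ex[1],ex[0]]);o=np.array([.581,-.2345])
def C(p): return np.array([(p[:2]-o)@ex,(p[:2]-o)@ey])*1000
if __name__=="__main__":
    f=grab_frame("wrist");P=cloud(f)
    s=state();print(s["time"],s["tool_pos"].round(4),"tcp C",C(s["tool_pos"]).round(1))
    for q in regions_of("handle",f)[:2]:
        p=P[q["pixels"]];p=p[~np.isnan(p[:,0])]
        z=np.percentile(p[:,2],98);t=p[(abs(p[:,2]-.145)<.004)]
        print(q["p"],q["rect"],z,len(t))
        if len(t):
            lo,hi=np.percentile(t,[2,98],axis=0);m=(lo+hi)/2
            print(m.round(4),"C",C(m).round(1),np.ptp(t,axis=0)*1000)
    c=f["color"];cv2.imwrite("pics/hd.png",cv2.resize(c,(480,360)))
E
python3 hd.py
```

```text
10.6167 [ 0.5169 -0.2533  0.289 ] tcp C [-59.7 -29.9]
0.66 [316.7, 226.9, 19.2, 70.9] 0.1454917467037911 265
[ 0.5179 -0.2516  0.144 ] C [-59. -28.] [13.52905287 13.21639551  5.30651302]
```

View pics/hd.png

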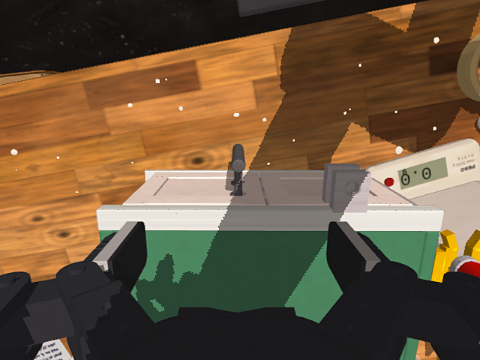

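The bar handle stands between the open fingers at (237,150 to 190), and the pin shows parked at the fork (465,265). I descend and grip.

jog_arm --moves '[[[8.5,0,0.15,2,0,0,0],[8.5,0,0,3,0,0,0],[8.5,0,0,3,0,0,0],[8.5,0,0,3,0,0,0],[8.5,0,0,3,0,0,0],[8.5,0,0,2,0,0,0],[8.5,0,0,1,0,0,0],[8.5,0,0,0,0,0,0],[8.5,0,0,0,0,0,0]]]'

```text
time: 11.42
tool_pos: [0.5173, -0.252, 0.1188]
tool_rot: [0.0, 0.089, 0.996, -0.0]
contact_force: [-0.4, -0.1, 0.4]
gripper_width: 0.991
grasp_force: 0.0
```

jog_arm --moves '[[[0.5,0,0,0,0,0,0],[0.5,0,0,0,0,0,0],[0.5,0,0,0,0,0,0],[0.5,0,0,0,0,0,0],[0.5,0,0,0,0,0,0],[0.5,0,0,0,0,0,0],[0.5,0,0,0,0,0,0],[0.5,0,0,0,0,0,0],[0.5,0,0,0,0,0,0]]]'

```text
time: 12.17
tool_pos: [0.5168, -0.2522, 0.1189]
tool_rot: [0.0, 0.09, 0.996, 0.0]
contact_force: [-2.2, 4.6, 4.5]
gripper_width: 0.14
grasp_force: 58.7
```

```bash
cat > plan.py <<'E'
from hd import *
s=state();print(s["time"],s["tool_pos"].round(4),"tcp C",C(s["tool_pos"]).round(1),s["joint_pos"].round(2),s["contact_force"].round(1),s["grasp_force"])
H=lambda a:np.array([-12*np.sin(a)-5*np.cos(a),-18*np.cos(a)-5*np.sin(a)])
A=np.linspace(0,1.34,21)
for i in range(20):
    d=H(A[i+1])-H(A[i]); r=.05*(i+.5)
    # tool x=-ex rot by r, y=ey rot by r
    print([0.5,round(float(-(d[0]*np.cos(r)+d[1]*np.sin(r))),2),round(float(-d[0]*np.sin(r)+d[1]*np.cos(r)),2),0,0,0,-0.05],(H(A[i+1])-H(0)).round(2))
E
python3 plan.py
```

```text
12.1667 [ 0.5168 -0.2522  0.1189] tcp C [-60.  -28.9] [-0.58  0.03  1.83  0.    1.28 -1.97] [-2.2  4.6  4.5] 58.74014675617218
[0.5, 0.8, -0.27, 0, 0, 0, -0.05] [-0.79 -0.29]
[0.5, 0.78, -0.15, 0, 0, 0, -0.05] [-1.56 -0.51]
[0.5, 0.75, -0.04, 0, 0, 0, -0.05] [-2.3  -0.64]
[0.5, 0.7, 0.08, 0, 0, 0, -0.05] [-3.   -0.68]
[0.5, 0.64, 0.19, 0, 0, 0, -0.05] [-3.67 -0.64]
[0.5, 0.57, 0.29, 0, 0, 0, -0.05] [-4.3  -0.52]
[0.5, 0.49, 0.38, 0, 0, 0, -0.05] [-4.88 -0.32]
[0.5, 0.4, 0.47, 0, 0, 0, -0.05] [-5.43 -0.03]
[0.5, 0.3, 0.54, 0, 0, 0, -0.05] [-5.92  0.34]
[0.5, 0.19, 0.6, 0, 0, 0, -0.05] [-6.37  0.79]
[0.5, 0.08, 0.65, 0, 0, 0, -0.05] [-6.77  1.31]
[0.5, -0.04, 0.69, 0, 0, 0, -0.05] [-7.11  1.91]
[0.5, -0.16, 0.71, 0, 0, 0, -0.05] [-7.4   2.58]
[0.5, -0.28, 0.72, 0, 0, 0, -0.05] [-7.63  3.32]
[0.5, -0.4, 0.72, 0, 0, 0, -0.05] [-7.81  4.13]
[0.5, -0.52, 0.7, 0, 0, 0, -0.05] [-7.93  5.  ]
[0.5, -0.64, 0.67, 0, 0, 0, -0.05] [-7.99  5.93]
[0.5, -0.75, 0.63, 0, 0, 0, -0.05] [-7.99  6.91]
[0.5, -0.86, 0.58, 0, 0, 0, -0.05] [-7.94  7.94]
[0.5, -0.95, 0.51, 0, 0, 0, -0.05] [-7.83  9.02]
```

jog_arm --moves '[[[0.5,0.8,-0.27,0,0,0,-0.05],[0.5,0.78,-0.15,0,0,0,-0.05],[0.5,0.75,-0.04,0,0,0,-0.05],[0.5,0.7,0.08,0,0,0,-0.05],[0.5,0.64,0.19,0,0,0,-0.05],[0.5,0.57,0.29,0,0,0,-0.05],[0.5,0.49,0.38,0,0,0,-0.05],[0.5,0,0,0,0,0,0],[0.5,0,0,0,0,0,0]]]'

```text
time: 12.92
tool_pos: [0.4676, -0.247, 0.119]
tool_rot: [-0.001, -0.085, 0.996, -0.002]
contact_force: [-3.6, -2.6, 5.1]
gripper_width: 0.139
grasp_force: 59.2
```

```bash
python3 plan.py|head -1
```

```text
12.9167 [ 0.4676 -0.247   0.119 ] tcp C [-109.4  -32.5] [-0.62 -0.08  1.94 -0.    1.28 -2.36] [-3.6 -2.6  5.1] 59.24343645572662
```

jog_arm --moves '[[[0.5,0.4,0.47,0,0,0,-0.05],[0.5,0.3,0.54,0,0,0,-0.05],[0.5,0.19,0.6,0,0,0,-0.05],[0.5,0.08,0.65,0,0,0,-0.05],[0.5,-0.04,0.69,0,0,0,-0.05],[0.5,-0.16,0.71,0,0,0,-0.05],[0.5,-0.28,0.72,0,0,0,-0.05],[0.5,-0.4,0.72,0,0,0,-0.05],[0.5,-0.52,0.7,0,0,0,-0.05],[0.5,0,0,0,0,0,0]]]'

```text
time: 13.75
tool_pos: [0.4484, -0.1874, 0.119]
tool_rot: [-0.002, -0.307, 0.952, -0.0]
contact_force: [-7.5, -0.9, 7.5]
gripper_width: 0.137
grasp_force: 59.7
```

```bash
python3 plan.py|head -1
```

```text
13.75 [ 0.4484 -0.1874  0.119 ] tcp C [-138.9   22.7] [-0.55 -0.19  2.04 -0.    1.3  -2.74] [-7.5 -0.9  7.5] 59.73680913448334
```

jog_arm --moves '[[[0.5,-0.64,0.67,0,0,0,-0.05],[0.5,-0.75,0.63,0,0,0,-0.05],[0.5,-0.86,0.58,0,0,0,-0.05],[0.5,-0.9,0.48,0,0,0,-0.05],[0.5,0,0,0,0,0,0],[0.5,0,0,0,0,0,0]]]'

```text
time: 14.25
tool_pos: [0.4576, -0.1483, 0.1189]
tool_rot: [-0.001, -0.399, 0.917, 0.001]
contact_force: [-7.5, 3.7, 9.8]
gripper_width: 0.141
grasp_force: 60.0
```

```bash
python3 - <<'E'
from hd import *
s=state();p=C(s["tool_pos"]);print(p,s["contact_force"],s["joint_pos"].round(2))
d=(p-[-60,-28.9])/10
H=lambda a:np.array([-12*np.sin(a)-5*np.cos(a),-18*np.cos(a)-5*np.sin(a)])
A=np.linspace(.8,1.4,121);e=[np.linalg.norm(H(a)-H(0)-d) for a in A];print(A[np.argmin(e)],min(e))
f=grab_frame("top");cv2.imwrite("pics/t2.png",cv2.resize(f["color"][120:360,300:620],(640,480)))
E
```

```text
[-136.73264704   62.86707169] [-7.47936893  3.70931853  9.82936905] [-0.47 -0.2   2.05 -0.    1.3  -2.86]
1.35 0.13047405772245668
```

View pics/t2.png

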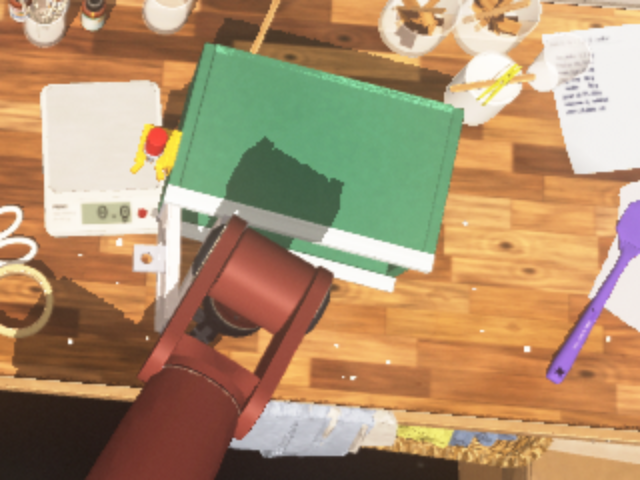

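The picture shows both panels folded at the left (170,270), the pin parked in the fork (155,140), and the door at its stop. Let go with a small opening and rise.

jog_arm --moves '[[[2.2,0,0,0,0,0,0],[3,0,0,0,0,0,0],[3.6,0,0,0,0,0,0],[3.6,0,0,0,0,0,0],[3.6,0,0,-0.5,0,0,0],[3.6,0,0,-1.5,0,0,0],[3.6,0,0,-3,0,0,0],[3.6,0,0,-3,0,0,0],[3.6,0,0,-3,0,0,0],[3.6,0,0,-3,0,0,0],[3.6,3,0,-1,0,0,0],[3.6,3,0,0,0,0,0],[3.6,0,0,0,0,0,0],[3.6,0,0,0,0,0,0],[3.6,0,0,0,0,0,0]]]'

```text
time: 15.55
tool_pos: [0.4175, -0.1926, 0.2682]
tool_rot: [0.0, -0.398, 0.917, 0.0]
contact_force: [0.0, 1.1, -0.8]
gripper_width: 0.42
grasp_force: 0.0
```

```bash
python3 - <<'E'
from hd import *
s=state();print(s["time"],s["contact_force"].round(1),s["grasp_force"],s["joint_vel"].round(3))
for n in("top","scene"):
    f=grab_frame(n);P=cloud(f)
    p=P[red(f)&(abs(P[...,0]-.65)<.04)&(abs(P[...,1]+.05)<.04)&(P[...,2]>.17)]
    if len(p): print(n,"pin top",p[p[:,2]>.212].mean(0).round(4))
    for q in regions_of("handle",f)[:1]:
        p=P[q["pixels"]];t=p[abs(p[:,2]-.14)<.008];print(q["p"],C(np.median(t,0)) if len(t) else 0)
    cv2.imwrite("pics/e_%s.png"%n,f["color"])
a=cv2.imread("pics/e_top.png")[120:360,300:620];b=cv2.imread("pics/e_scene.png")[180:380,330:590]
cv2.imwrite("pics/end.png",np.hstack([cv2.resize(a,(400,300)),cv2.resize(b,(390,300))]))
E
```

```text
15.55 [ 0.   1.1 -0.8] 0.0 [ 0.016  0.013  0.002 -0.001 -0.002 -0.002]
top pin top [ 0.6521 -0.052   0.2173]
0.43 [-138.79369045   63.5012603 ]
scene pin top [ 0.6493 -0.0546  0.216 ]
0.64 [-140.38709784   58.11968993]
```

View pics/end.png

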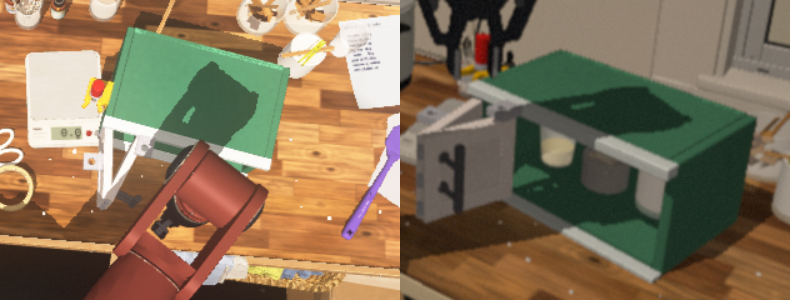

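Both views show the door folded open (top view 115,170), the handle free, and the pin hanging in the fork (97,90). The gripper is clear, so I hand in.

```bash
python3 -c "
from plant import *
print(job_done())"
```

```text
the job is handed in; nothing more can be done
None
```

The pin hangs in the fork notch, the bifold door is folded open to its stop, the gripper has let go, and the job is handed in; it used about 16 s of the 54 s, and no verdict was returned.

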